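# Seat, clamp and proof-test a collimator tube in its V-block

### The job

Push the collimator tube home in its V-block clamp until its collar sits flush against the block, then swing the clamp lever clockwise until the screw comes up tight and lean on the black ball at its end with a steady 15 N or so for a good second; the lever must not creep on under that load, and more than about 24 N would dent the tube. Then check that it holds: press squarely on the end of the tube's thin nose, straight along the tube, with about 8 N for a good second; the collar must stay flush. Disturb nothing else and leave the lever tight.

Things in the scene. Friction and masses are not known exactly. Their poses are not given: they have to be found in the camera images.
- clamp: Aluminium V-block clamp bolted to the bench: block 64 (x) by 60 mm (y) on a 100 x 60 x 10 mm foot, two pillars, a bridge over the groove (64 x 26 mm, top at 106 mm) with the clamp screw down through its middle. Origin: on the bench, straight below the screw; z up. The V-groove runs along its y, the tube's axis 66 mm above the bench, over the origin. Block's end faces: y = +30 and -30 mm.
- block_face (a point): Point on the tube's axis line in the block's +y end face (clamp frame 0, +30, 66 mm), where the collar's seating face must come. Axes as the clamp's.
- tube: Steel collimator tube, 350 g, loose in the groove. Origin: on its axis, in the collar's seating face (towards the block); its y runs along the tube, away from the nose, the same way as the clamp's +y. Collar: 40 mm diameter, y 0 to +8 mm. Tail: 20 mm diameter, to y +53. Body: 24 mm diameter, y 0 to -88. Then a thin nose, 16 mm diameter, that ends at y -125. It may roll about its y.
- tail (a point): Centre of the flat end of the tube's tail (tube frame y = +53 mm), 66 mm above the bench. At the start the collar stands 8 to 25 mm off the block's +y face; pushed here towards the clamp's -y, the loose tube slides home under less than 2 N.
- nose (a point): Centre of the flat end of the tube's thin nose (tube frame y = -125 mm), 66 mm above the bench; the proof push goes here, towards the clamp's +y.
- lever_ball (a point): Black ball, 20 mm in diameter, at the end of the clamp lever. Origin: its centre, 125 mm above the bench, 70 mm from the screw's axis. The lever's black arm is 9 mm thick, 119 to 124 mm above the bench; its hub on the screw is 20 mm in diameter, top 131 mm above the bench.
- lever (a joint): Clamp lever's turn about the vertical screw axis (rad); grows clockwise seen from above, which tightens. At value a the arm points from the screw to (-cos(1-a), -sin(1-a)) in the clamp's x, y, so to -x at 1.0. Starts at 0 to 0.2. Slack, it turns under 3 to 4 N on the ball. The shoe meets the tube at 0.45 to 0.95 (it differs each time); from there about 2 N more on the ball for each mm.
- shoe: Brass clamp shoe, 24 x 44 mm, 8 mm thick, on the end of the quick-acting clamp screw under the bridge; it comes down on the top of the tube and starts 2 to 8 mm clear of it. 15 N on the ball presses it on with about 120 N; let go, the lever springs back about 0.05 rad and its friction keeps about 50 N. Origin: centre of its underside.
- spare_collimator: Short brass spare collimator lying on the bench behind the clamp, 130 mm long, 22 mm in diameter. Not part of the job: leave it where it is. Origin: centre of its underside.
- screwdriver: Screwdriver with a black handle, 160 mm long, lying in front of the clamp. Not part of the job: leave it where it is. Origin: centre of its underside.
- goniometer_head: Steel goniometer head, 72 mm tall, standing on its 48 mm round foot. Not part of the job: leave it where it is. Origin: centre of its underside.
- blue_case: Blue plastic case, 110 x 160 x 64 mm. Not part of the job: leave it where it is. Origin: centre of its underside.
- parts_case: Beige plastic parts case with a carrying handle, 120 x 220 mm, 90 mm tall. Not part of the job: leave it where it is. Origin: centre of its underside.
- stop_block: White stop block, 50 x 40 x 50 mm, with a black thumb knob. Not part of the job: leave it where it is. Origin: centre of its underside.
- vial: Amber specimen jar, 32 mm in diameter and 60 mm tall. Not part of the job: leave it where it is. Origin: centre of its underside.
- pin_dish: Shallow steel dish, 90 mm across and 18 mm tall. Not part of the job: leave it where it is. Origin: centre of its underside.

How it is judged:
On the way, in this order (a step that is already met when the one before it is completed fails the run):
1. the tube is home: its collar flush against the block (within 1.5 mm) and at rest (y of tube in the frame of block_face between -0.0015 and 0.0015 m and angle between the y axis of tube and the y axis of clamp, either way round below 0.03 rad and z of tube in the frame of block_face between -0.002 and 0.002 m and linear speed of tube below 0.01 m/s), for 0.2 s.
2. the screw is tight and loaded: the shoe presses on the tube with over 80 N (about 11 N on the lever's ball) for half a second while the lever does not turn, the collar still flush (y of tube in the frame of block_face between -0.0015 and 0.0015 m and contact force between shoe and tube above 80 N and velocity of joint lever between -0.1 and 0.1 rad/s), for 0.5 s.
3. the proof: the fingers press on the nose's end with over 5 N for 0.4 s and the collar stays flush (y of tube in the frame of block_face between -0.0015 and 0.0015 m and contact force between the fingers and tube above 5 N and y of the grasp point in the frame of clamp below -0.085 m), for 0.4 s.
At the end, for the whole second after the job is handed in: The tube lies in the groove (axis within 0.03 rad of it and 2 mm of its height) with its collar within 1.5 mm of the block's face, the shoe still clamps it with over 30 N, and the tube and the lever are at rest (all of step 1 and contact force between shoe and tube above 30 N and velocity of joint lever between -0.03 and 0.03 rad/s); the robot touches nothing.
It fails at once if the tube is dented: the shoe presses on it with over 210 N (about 24 N on the lever's ball) (contact force between shoe and tube above 210 N).
It fails at once if another thing on the bench is moved by more than 15 mm (distance of any of spare_collimator, screwdriver, goniometer_head, blue_case, parts_case, stop_block, vial, pin_dish from where it was at the start of the episode above 0.015 m).
It also fails if it takes over 64 s, if anything falls off the work surface, if the arm or the gripper's body presses on something with over 40 N, if the wrist force passes 120 N, or if a joint passes its speed limit or range.

### The arm

A 6-joint arm with a two-finger parallel gripper is mounted at the origin on the work surface. World frame = base frame: x ahead of the robot, y to its left, z up, the work surface at z = 0. Lengths are in m, angles in rad, forces in N, time in s.
With the tool pointing down it reaches from about 0.225 to 0.875 m from the base axis. Payload 3.4 kg.
Tool frame: the origin (TCP) lies midway between the tips of the shut fingers; the grasp point (between the pads) lies 19 mm behind it; z points along the fingers, y is the line along which they close (so a half turn about z gives the same grasp; the last joint's range is limited). The gripper opens to 85 mm and grips with 20 to 120 N. Pads are 22 mm wide; open, the fingers measure 114 mm over their backs; the gripper's body (76 mm by 85 mm) begins 54 mm behind the grasp point. The pads swing forward as they close: fully open they stand 13 mm farther back than shut.
Start: joints at [-1.339, 0.276, 1.505, -0, 1.361, -0.121], TCP at [0.199, -0.54, 0.231] pointing down, gripper open.
Joint ranges: [-2.89, 2.89], [-0.75, 2.08], [0.22, 2.7], [-1.18, 4.32], [0.11, 2.71], [-2.7, 2.7]. Speed limits (rad/s): [2.57, 2.57, 3.14, 3.14, 3.14, 3.14].

### API

Orientations are given as a rotation vector (axis times angle).
In Python, from station import * gives the robot as it stands. The module is installed in compiled form; this text tells all that it offers.
- The arm moves only by the tool send_rows, never from a script. Its argument "moves" is a list of rows, each an object with "twist": the turn, a rotation vector about the tool's x, y, z in rad, a list of three; "travel": the shift along the tool's x, y, z in m, a list of three; "hand": the closure, from 0 (fully open) to 1 (shut). In form: [{"twist": [wx, wy, wz], "travel": [x, y, z], "hand": hand}, ...]. A call has 1 to 20 rows; each row is the pose to reach, as a shift and turn from the pose commanded when the call began, along the tool's axes at that moment; what a row does not reach only later rows make up. A row lasts 1/10 s, in which the tool goes at most 50 mm and 8.59 degrees, less where a joint would pass 70% of its speed; a pose out of reach is approached as far as the arm can. A call with a gripper value outside its range is refused whole. The fingers move at their own pace and stop on an object; "force" is the grip in N (left out, the last holds). Time passes only in rows, so rows that repeat a pose let the fingers close. It gives the time, the measured TCP pose, the force, the opening and the grip force at its end, in the units of the state.
- read_state(): the state, without advancing time (a new reading comes with each control period).
- capture(name): name is "scene" or "top" or "wrist"; returns (picture, depth): 400x640x3 uint8, red, green, blue; 400x640 float32, m along the optical axis (not along the pixel's ray), 0 where there is no reading.
- camera_info(name): a dict with "fx", "fy", "cx", "cy" (pixels), "R" (3x3) and "t" (3): a world point X has camera coordinates R X + t; the wrist camera has in their place "mount" (4x4, takes a point from camera to tool coordinates, whose origin is the TCP and whose axes are the flange's). Camera axes: x right, y down, z forward; pixel columns grow to the right and rows downward; lengths in m; the calibration is good to about 2 mm. A picture is of the moment at which its call begins: read the wrist's pose just before it. camera_info takes no time and is no camera call.
- job_done(): hands the job in; it is judged then, once.
The state is a dict: "time_s": time; "joint_pos": joint angles; "qvel": joint speeds; "joint_torque": joint torques, N m; "ee_pos": TCP position; "eef_rot": TCP orientation; "force": force on the tool from outside, world axes, zero at the start; "torque": the same for the moment, N m; "width": finger opening in m; "gripper_force": force on a finger pad.
Only numpy, scipy, OpenCV 4.12 (cv2) and the standard library are available. Lean on these libraries where they do the work, as an engineer would, in place of code of your own. Each camera call takes 0.05 s, during which the arm holds its last target. There are 200 camera calls.

## Working session

There is one attempt and no reset: what is moved stays moved. The work goes in short steps, Python scripts to look and compute and a tool call to move; the robot and the scene stay as the last step left them, time stands still between calls to the robot, and variables do not carry over. Pictures are saved under pics/ and viewed, at most 10 in all, crops included, and the job is handed in when it is done.

Besides the shell and the picture viewer there is one more tool, called after ">>>" as name([rows], argument=value, ...), one row to a line, values as JSON. send_rows: Moves the arm, as the interface text tells. Its arguments: {"type":"object","properties":{"moves":{"type":"array","items":{"type":"object","properties":{"twist":{"type":"array","items":{"type":"number"}},"travel":{"type":"array","items":{"type":"number"}},"hand":{"type":"number"}}}},"force":{"type":"number"}},"required":["moves"]}

```bash
mkdir -p pics
python3 - <<'E'
from station import *
import cv2,numpy as np
s=read_state();print(s)
for n in("scene","top"):
    p,d=capture(n);cv2.imwrite(f"pics/{n}0.png",p[:,:,::-1]);np.save(f"{n}0.npy",d);np.save(f"{n}0p.npy",p)
    print(n,camera_info(n))
print(camera_info("wrist"))
E
```

```text
{'time_s': 0.0, 'joint_pos': array([-1.33899648e+00,  2.76612258e-01,  1.50613393e+00,  2.17534248e-05,
        1.36069586e+00, -1.20986952e-01]), 'qvel': array([ 0.00060062,  0.00158641, -0.00116388, -0.00034221, -0.00067062,
        0.00071314]), 'joint_torque': array([-1.11510613e-03, -4.16771650e+01, -2.45802498e+01, -1.31832603e-04,
        1.11771884e-02, -4.86384948e-06]), 'ee_pos': array([ 0.19855853, -0.53906952,  0.23042955]), 'eef_rot': array([-3.09102669e+00, -5.50955658e-01,  1.27439197e-04]), 'force': array([-0.09734049,  0.38711645,  0.68126664]), 'torque': array([0.02158744, 0.01495426, 0.0325098 ]), 'gripper_force': 0.0, 'width': 0.08547468809118326}
scene {'fx': 393.7751977115184, 'fy': 393.7751977115184, 'cx': 317.1041247092594, 'cy': 196.55388775450024, 'R': array([[-0.65416087,  0.75620896,  0.01488466],
       [ 0.40704003,  0.36856155, -0.83575164],
       [-0.63748879, -0.54065737, -0.54890586]]), 't': array([ 0.34946787, -0.13089729,  1.5811303 ])}
top {'fx': 495.59131201881854, 'fy': 495.59131201881854, 'cx': 319.1422524907123, 'cy': 195.17669756754685, 'R': array([[-0.01355992, -0.99990398,  0.00285572],
       [-0.99866984,  0.01340098, -0.04978929],
       [ 0.04974624, -0.00352706, -0.99875566]]), 't': array([0.04295724, 0.5300837 , 1.59097297])}
{'fx': 343.56547462882276, 'fy': 343.56547462882276, 'cx': 313.7326256229885, 'cy': 197.85248197210285, 'mount': array([[ 4.58292038e-04, -9.56129940e-01, -2.92942532e-01,
         7.48028573e-02],
       [ 9.99999895e-01,  4.35098971e-04,  1.44331504e-04,
         2.95628547e-04],
       [-1.05406784e-05, -2.92942567e-01,  9.56130039e-01,
        -1.42271565e-01],
       [ 0.00000000e+00,  0.00000000e+00,  0.00000000e+00,
         1.00000000e+00]])}
```

View pics/scene0.png

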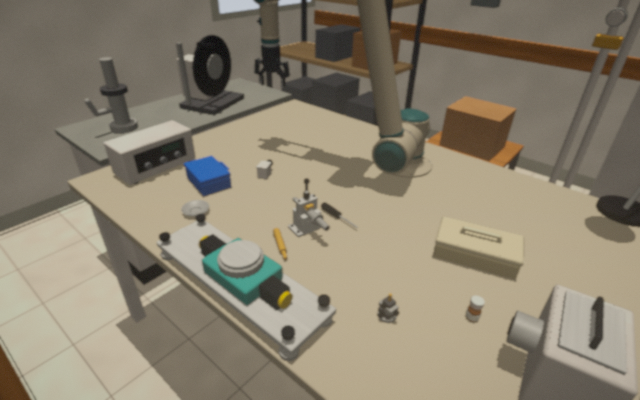

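View pics/top0.png

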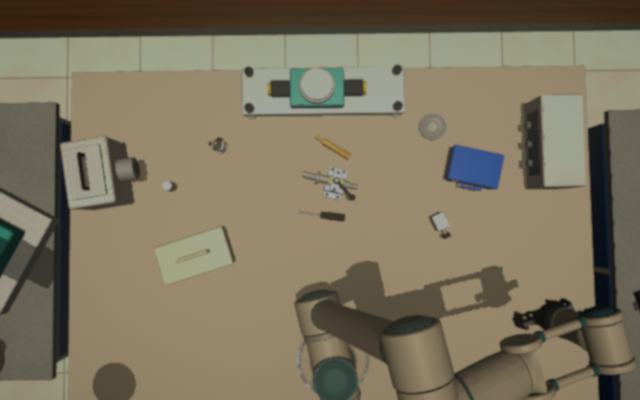

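The scene view shows the clamp at about (308,215). In the top view it is at (337,183), with the lever ball near (350,196), the screwdriver below it and the brass spare above. I'll zoom in on the clamp.

```bash
cat > h.py <<'E'
from station import *
import cv2,numpy as np
from scipy.spatial.transform import Rotation as Ro
def w(n,d,u,v,z=None):
    c=camera_info(n);r=np.array([(u-c['cx'])/c['fx'],(v-c['cy'])/c['fy'],1])
    R=c['R'];o=-R.T@c['t'];q=R.T@r
    k=d[int(round(v)),int(round(u))] if z is None else (z-o[2])/q[2]
    return o+k*q
E
python3 - <<'E'
from h import *
p=np.load("top0p.npy")[:,:,::-1];q=np.load("scene0p.npy")[:,:,::-1]
a=cv2.resize(p[160:220,295:375],None,fx=7,fy=7,interpolation=cv2.INTER_CUBIC)
cv2.imwrite("pics/a.png",a)
d=np.load("top0.npy")
print(w("top",d,337,183))
E
```

```text
[ 0.56049816 -0.01782201  0.13277705]
```

View pics/a.png

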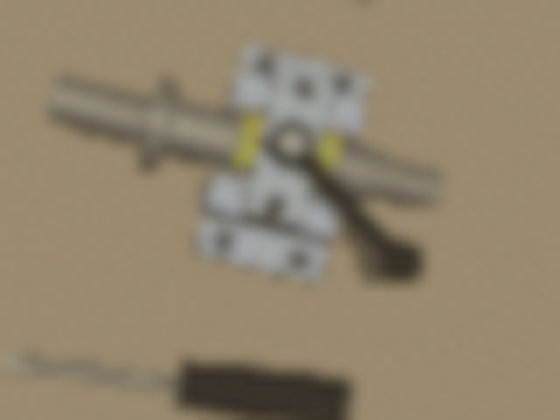

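The crop shows the screw hub at about (290,142), the ball at (395,258), the tube's tail end at (52,98) and its nose end at (440,188). I'll turn these into world positions.

```bash
cat >> h.py <<'E'
def mv(target,yaw=None):
    s=read_state();R=Ro.from_rotvec(s['eef_rot'])
    t=R.inv().apply(np.array(target)-s['ee_pos'])
    tw=None
    if yaw is not None:
        Rt=Ro.from_matrix(np.array([[np.cos(yaw),np.sin(yaw),0],[np.sin(yaw),-np.cos(yaw),0],[0,0,-1]]))
        tw=(R.inv()*Rt).as_rotvec().round(4)
    print("travel",t.round(4),"twist",tw)
E
python3 - <<'E'
from h import *
f=lambda x,y,z:w("top",None,(x+.5)/7-.5+295,(y+.5)/7-.5+160,z)
s=f(290,142,.131);b=f(395,258,.125);t=f(52,98,.066);n=f(440,188,.066)
print("screw",s,"ball",b,"tail",t,"nose",n)
yv=t-n;th=np.arctan2(yv[1],yv[0]);print("yaw y",th,np.linalg.norm(yv))
c,sn=np.cos(th-np.pi/2),np.sin(th-np.pi/2)
M=np.array([[c,sn],[-sn,c]])
for p in(b,t,n):print(M@(p-s)[:2])
mv([s[0],s[1],.27],th)
E
```

```text
screw [ 0.57013179 -0.01503473  0.131     ] ball [ 0.51998279 -0.05966488  0.125     ] tail [0.59654628 0.08883165 0.066     ] nose [ 0.55381572 -0.08433974  0.066     ]
yaw y 1.3288759919098883 0.17836544335799548
[-0.03799671 -0.05534458]
[0.00076229 0.10716982]
[ 0.00076229 -0.07119563]
travel [ 0.5298 -0.3635 -0.0388] twist [-0.0015 -0.001  -0.9761]
```

>>> send_rows([
  {"twist":[0,0,-0.12],"travel":[0.04,-0.03,-0.01],"hand":0.5},
  {"twist":[0,0,-0.24],"travel":[0.08,-0.06,-0.02],"hand":1},
  {"twist":[0,0,-0.36],"travel":[0.12,-0.09,-0.03],"hand":1},
  {"twist":[0,0,-0.48],"travel":[0.16,-0.12,-0.04],"hand":1},
  {"twist":[0,0,-0.6],"travel":[0.2,-0.15,-0.04],"hand":1},
  {"twist":[0,0,-0.72],"travel":[0.24,-0.18,-0.04],"hand":1},
  {"twist":[0,0,-0.84],"travel":[0.28,-0.21,-0.04],"hand":1},
  {"twist":[0,0,-0.976],"travel":[0.32,-0.23,-0.04],"hand":1},
  {"twist":[0,0,-0.976],"travel":[0.36,-0.26,-0.04],"hand":1},
  {"twist":[0,0,-0.976],"travel":[0.4,-0.28,-0.04],"hand":1},
  {"twist":[0,0,-0.976],"travel":[0.44,-0.31,-0.04],"hand":1},
  {"twist":[0,0,-0.976],"travel":[0.48,-0.335,-0.04],"hand":1},
  {"twist":[0,0,-0.976],"travel":[0.52,-0.355,-0.04],"hand":1},
  {"twist":[0,0,-0.976],"travel":[0.53,-0.3635,-0.039],"hand":1},
  {"twist":[0,0,-0.976],"travel":[0.53,-0.3635,-0.039],"hand":1},
  {"twist":[0,0,-0.976],"travel":[0.53,-0.3635,-0.039],"hand":1},
  {"twist":[0,0,-0.976],"travel":[0.53,-0.3635,-0.039],"hand":1},
])

```text
time_s: 1.8
ee_pos: [0.5694, -0.0167, 0.2703]
eef_rot: [2.475, 1.935, -0.002]
force: [-0.6, 0.1, 0.1]
width: 0.0001
gripper_force: 0.0
```

Run:
```python
from h import *
s=read_state();print(s['time_s'],s['ee_pos'],s['eef_rot'],s['force'],s['width'])
p,d=capture("wrist");np.save("w1.npy",d);cv2.imwrite("pics/w1.png",p[:,:,::-1])
np.savez("w1s.npz",e=s['ee_pos'],r=s['eef_rot'])
```

```text
1.8 [ 0.56939504 -0.01667424  0.27028231] [ 2.47471271e+00  1.93518411e+00 -1.79759081e-03] [-0.5829764   0.09152211  0.07255359] 5.566679363950417e-05
```

View pics/w1.png

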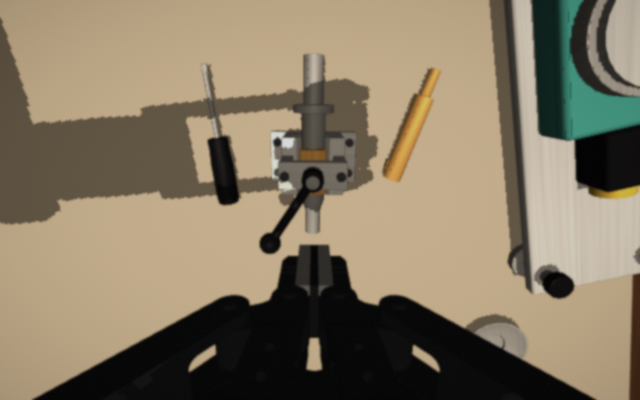

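The wrist view shows the tail end at (314,54), the collar at (314,108), the hub at (312,181), the ball at (270,243) and the nose end at (313,233). The shut fingers are at the bottom.

Run:
```python
from h import *
s=np.load("w1s.npz");d=np.load("w1.npy");c=camera_info("wrist");M=c['mount'];R=Ro.from_rotvec(s['r']).as_matrix()
def W(u,v,z=None):
    r=np.array([(u-c['cx'])/c['fx'],(v-c['cy'])/c['fy'],1])
    q=R@M[:3,:3]@r;o=R@M[:3,3]+s['e']
    k=(z-o[2])/q[2] if z else d[int(v),int(u)]
    return o+k*q
hub=W(312,181,.131);ball=W(270,243,.125);tail=W(314,54,.076);t2=W(314,100,.076);nose=W(313,233,.074);col=W(314,107,.086)
print("depth z",W(312,181)[2],W(270,243)[2],W(314,80)[2])
L=W(303.5,70,.066);Rr=W(325,70,.066);print("tailmid",(L+Rr)/2)
print(hub,ball,tail,nose)
yv=tail-nose;th=np.arctan2(yv[1],yv[0]);print(th,np.linalg.norm(yv))
for o in(hub,):
  ca,sa=np.cos(th-np.pi/2),np.sin(th-np.pi/2);A=np.array([[ca,sa],[-sa,ca]])
  for p in(ball,tail,nose,col):print(A@(p-o)[:2])
# tube axis by column centres from depth points
pts=[]
for v in range(58,128,3):
    P=np.array([W(u,v) for u in range(295,335)]);m=P[:,2]>.06
    if m.sum()>3:pts.append(P[m][:,:2].mean(0))
pts=np.array(pts);print(len(pts),pts[0],pts[-1]);k=pts[0]-pts[-1];print(np.arctan2(k[1],k[0]))
```

```text
depth z 0.13051702783512503 0.13401627656127363 0.0737145172905887
tailmid [0.59285457 0.07512573 0.066     ]
[ 0.56887629 -0.01345488  0.131     ] [ 0.51716789 -0.06228466  0.125     ] [0.59575615 0.0878593  0.076     ] [ 0.55231892 -0.08309655  0.074     ]
1.3219771482622096 0.17639924962374443
[-0.03809118 -0.0600597 ]
[0.00110246 0.10481352]
[ 0.00110246 -0.07157439]
[0.00137232 0.05866691]
24 [0.59413035 0.08512352] [0.57863229 0.02477842]
1.319405493032355
```

>>> send_rows([
  {"twist":[0,0,0.007],"travel":[0.05,0,0.03],"hand":1},
  {"twist":[0,0,0.007],"travel":[0.09,0,0.06],"hand":1},
  {"twist":[0,0,0.007],"travel":[0.125,0,0.09],"hand":1},
  {"twist":[0,0,0.007],"travel":[0.14,0,0.13],"hand":1},
  {"twist":[0,0,0.007],"travel":[0.14,0,0.175],"hand":1},
  {"twist":[0,0,0.007],"travel":[0.14,0,0.21],"hand":1},
  {"twist":[0,0,0.007],"travel":[0.14,0,0.218],"hand":1},
  {"twist":[0,0,0.007],"travel":[0.14,0,0.218],"hand":1},
  {"twist":[0,0,0.007],"travel":[0.13,0,0.218],"hand":1},
  {"twist":[0,0,0.007],"travel":[0.122,0,0.218],"hand":1},
  {"twist":[0,0,0.007],"travel":[0.116,0,0.218],"hand":1},
  {"twist":[0,0,0.007],"travel":[0.112,0,0.218],"hand":1},
])

```text
time_s: 3.05
ee_pos: [0.5981, 0.0926, 0.0538]
eef_rot: [2.48, 1.926, 0.004]
force: [0.7, 1.3, 0.2]
width: 0.0001
gripper_force: 0.7
```

```bash
cat >> h.py <<'E'
O=np.array([.5695,-.0140]);TH=1.322
A=np.array([[np.sin(TH),-np.cos(TH)],[np.cos(TH),np.sin(TH)]])
def st():
    s=read_state();v=Ro.from_rotvec(s['eef_rot']).as_matrix()[:,0]
    print("t",s['time_s'],"clamp xy",(A@(s['ee_pos'][:2]-O)).round(4),"z",s['ee_pos'][2].round(4),"F clamp",(A@s['force'][:2]).round(2),s['force'][2].round(2),"yaw",np.arctan2(v[1],v[0]).round(4),"tilt",v[2].round(4))
    return s
E
python3 -c "
from h import *
st()"
```

```text
t 3.05 clamp xy [0.0015 0.1104] z 0.0538 F clamp [0.31 1.44] 0.16 yaw 1.3206 tilt 0.0012
```

>>> send_rows([
  {"twist":[0,0,0],"travel":[-0.004,0,0],"hand":1},
  {"twist":[0,0,0],"travel":[-0.007,0,0],"hand":1},
  {"twist":[0,0,0],"travel":[-0.009,0,0],"hand":1},
  {"twist":[0,0,0],"travel":[-0.011,0,0],"hand":1},
  {"twist":[0,0,0],"travel":[-0.012,0,0],"hand":1},
  {"twist":[0,0,0],"travel":[-0.013,0,0],"hand":1},
])

```text
time_s: 3.65
ee_pos: [0.594, 0.0808, 0.0522]
eef_rot: [-2.48, -1.928, 0.0]
force: [-0.0, 0.5, -0.9]
width: 0.0001
gripper_force: 0.7
```

```bash
python3 -c "
from h import *
st()"
```

```text
t 3.65 clamp xy [0.0004 0.0979] z 0.0522 F clamp [-0.15  0.44] -0.94 yaw 1.3219 tilt -0.0
```

>>> send_rows([
  {"twist":[0,0,0],"travel":[-0.001,0,0],"hand":1},
  {"twist":[0,0,0],"travel":[-0.002,0,0],"hand":1},
  {"twist":[0,0,0],"travel":[-0.003,0,0],"hand":1},
  {"twist":[0,0,0],"travel":[-0.004,0,0],"hand":1},
  {"twist":[0,0,0],"travel":[-0.004,0,0],"hand":1},
])

```text
time_s: 4.15
ee_pos: [0.593, 0.0766, 0.0522]
eef_rot: [2.48, 1.928, -0.001]
force: [-0.5, 0.4, 0.5]
width: 0.0
gripper_force: 0.3
```

```bash
python3 -c "
from h import *
st()"
```

```text
t 4.15 clamp xy [0.0004 0.0936] z 0.0522 F clamp [-0.57  0.25] 0.48 yaw 1.3217 tilt -0.0004
```

>>> send_rows([
  {"twist":[0,0,0],"travel":[-0.001,0,0],"hand":1},
  {"twist":[0,0,0],"travel":[-0.002,0,0],"hand":1},
  {"twist":[0,0,0],"travel":[-0.002,0,0],"hand":1},
])

```text
time_s: 4.45
ee_pos: [0.5928, 0.0757, 0.0524]
eef_rot: [-2.48, -1.927, -0.002]
force: [1.1, 5.5, -0.2]
width: 0.0002
gripper_force: 2.4
```

```bash
python3 -c "
from h import *
st()"
```

```text
t 4.45 clamp xy [0.0005 0.0927] z 0.0524 F clamp [-0.3   5.58] -0.17 yaw 1.3212 tilt 0.0016
```

>>> send_rows([
  {"twist":[0,0,0],"travel":[0,0,0],"hand":1},
  {"twist":[0,0,0],"travel":[0,0,0],"hand":1},
  {"twist":[0,0,0],"travel":[0.01,0,0],"hand":1},
  {"twist":[0,0,0],"travel":[0.025,0,-0.01],"hand":1},
  {"twist":[0,0,0],"travel":[0.025,0,-0.06],"hand":1},
  {"twist":[0,0,0],"travel":[0.02,0,-0.105],"hand":1},
  {"twist":[0,0,0],"travel":[0,-0.01,-0.12],"hand":1},
  {"twist":[0,0,0],"travel":[-0.04,-0.02,-0.12],"hand":1},
  {"twist":[0,0,0],"travel":[-0.08,-0.03,-0.12],"hand":1},
  {"twist":[0,0,0],"travel":[-0.12,-0.0385,-0.12],"hand":1},
  {"twist":[0,0,0],"travel":[-0.16,-0.0385,-0.12],"hand":1},
  {"twist":[0,0,0],"travel":[-0.183,-0.0385,-0.12],"hand":1},
  {"twist":[0,0,0],"travel":[-0.186,-0.0385,-0.1],"hand":1},
  {"twist":[0,0,0],"travel":[-0.186,-0.0385,-0.062],"hand":1},
  {"twist":[0,0,0],"travel":[-0.186,-0.0385,-0.06],"hand":1},
  {"twist":[0,0,0],"travel":[-0.186,-0.0385,-0.06],"hand":1},
])

```text
time_s: 6.05
ee_pos: [0.5093, -0.0954, 0.1124]
eef_rot: [-2.479, -1.929, 0.002]
force: [0.2, 0.5, 0.1]
width: -0.0002
gripper_force: 0.0
```

Run:
```python
from h import *
st()
p,d=capture("wrist");cv2.imwrite("pics/w2.png",p[:,:,::-1])
```

```text
t 6.05 clamp xy [-0.0383 -0.0937] z 0.1124 F clamp [0.03 0.51] 0.07 yaw 1.3226 tilt -0.0004
```

View pics/w2.png

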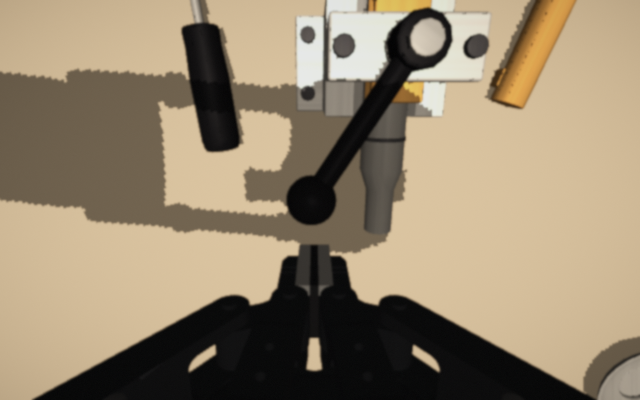

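The fingers at (314,250) face the ball at (311,200), so I can start swinging the lever.

>>> send_rows([
  {"twist":[0,0,-0.13],"travel":[0.003,0.005,0],"hand":1},
  {"twist":[0,0,-0.26],"travel":[0.006,0.008,0],"hand":1},
  {"twist":[0,0,-0.3],"travel":[0.01,0.008,0],"hand":1},
  {"twist":[0,0,-0.3],"travel":[0.0157,0.0064,0],"hand":1},
  {"twist":[0,0,-0.3],"travel":[0.018,0.0035,0],"hand":1},
  {"twist":[0,0,-0.3],"travel":[0.0198,0.0007,0],"hand":1},
  {"twist":[0,0,-0.3],"travel":[0.022,-0.002,0],"hand":1},
  {"twist":[0,0,-0.3],"travel":[0.0244,-0.0046,0],"hand":1},
  {"twist":[0,0,-0.3],"travel":[0.027,-0.007,0],"hand":1},
  {"twist":[0,0,-0.3],"travel":[0.0295,-0.0093,0],"hand":1},
  {"twist":[0,0,-0.3],"travel":[0.0323,-0.0115,0],"hand":1},
  {"twist":[0,0,-0.3],"travel":[0.0351,-0.0136,0],"hand":1},
])

```text
time_s: 7.3
ee_pos: [0.5033, -0.0584, 0.1119]
eef_rot: [-2.163, -2.276, 0.004]
force: [-1.6, -5.7, 2.1]
width: -0.0001
gripper_force: 2.4
```

```bash
cat >> h.py <<'E'
def lev(off=.020):
    s=st();p=A@(s['ee_pos'][:2]-O);v=A@Ro.from_rotvec(s['eef_rot']).as_matrix()[:2,0]
    b=p+off*v;a=1-np.arctan2(-b[1],-b[0]);f=-A@s['force'][:2]
    tg=np.array([-np.sin(1-a),np.cos(1-a)])
    print("ball r",np.hypot(*b).round(4),"a",a.round(3),"Ftan",(f@tg).round(2),"Frad",(f@(-np.array([np.cos(1-a),np.sin(1-a)]))).round(2))
E
python3 -c "
from h import *
lev()"
```

```text
t 7.3 clamp xy [-0.0532 -0.0594] z 0.1119 F clamp [-0.13 -5.9 ] 2.11 yaw 1.6219 tilt -0.0002
ball r 0.0715 a 0.402 Ftan 4.8 Frad -3.43
```

>>> send_rows([
  {"twist":[0,0,0],"travel":[0.0017,-0.0005,0],"hand":1},
  {"twist":[0,0,0],"travel":[0.0033,-0.001,0],"hand":1},
  {"twist":[0,0,0],"travel":[0.005,-0.0013,0],"hand":1},
  {"twist":[0,0,0],"travel":[0.0067,-0.0017,0],"hand":1},
])

```text
time_s: 7.7
ee_pos: [0.501, -0.0516, 0.1116]
eef_rot: [-2.162, -2.275, 0.004]
force: [-2.7, -4.4, 2.0]
width: -0.0
gripper_force: 2.2
```

```bash
python3 -c "
from h import *
lev()"
```

```text
t 7.7 clamp xy [-0.0571 -0.0533] z 0.1116 F clamp [-1.48 -4.95] 2.03 yaw 1.6219 tilt 0.0005
ball r 0.0717 a 0.503 Ftan 3.64 Frad -3.66
```

>>> send_rows([
  {"twist":[0,0,0],"travel":[0.0017,-0.0003,0],"hand":1},
  {"twist":[0,0,0],"travel":[0.0035,-0.0006,0],"hand":1},
  {"twist":[0,0,0],"travel":[0.0052,-0.0009,0],"hand":1},
  {"twist":[0,0,0],"travel":[0.0069,-0.0011,0],"hand":1},
])

```text
time_s: 8.1
ee_pos: [0.4993, -0.0446, 0.1114]
eef_rot: [-2.162, -2.275, 0.004]
force: [-2.6, -4.5, 1.2]
width: 0.0003
gripper_force: 2.0
```

```bash
python3 -c "
from h import *
lev()"
```

```text
t 8.1 clamp xy [-0.0605 -0.047 ] z 0.1114 F clamp [-1.38 -4.95] 1.21 yaw 1.6218 tilt 0.0008
ball r 0.072 a 0.603 Ftan 4.03 Frad -3.19
```

>>> send_rows([
  {"twist":[0,0,0],"travel":[0.0017,0,0],"hand":1},
  {"twist":[0,0,0],"travel":[0.0035,-0.0001,0],"hand":1},
  {"twist":[0,0,0],"travel":[0.0052,-0.0002,0],"hand":1},
  {"twist":[0,0,0],"travel":[0.007,-0.0003,0],"hand":1},
])

```text
time_s: 8.5
ee_pos: [0.5002, -0.0378, 0.1119]
eef_rot: [-2.163, -2.276, 0.001]
force: [-2.6, -3.6, -0.9]
width: 0.0002
gripper_force: 1.8
```

```bash
python3 -c "
from h import *
lev()"
```

```text
t 8.5 clamp xy [-0.0613 -0.0401] z 0.1119 F clamp [-1.67 -4.16] -0.91 yaw 1.6217 tilt 0.0003
ball r 0.0704 a 0.697 Ftan 3.47 Frad -2.84
```

>>> send_rows([
  {"twist":[0,0,0],"travel":[0.0017,0,0],"hand":1},
  {"twist":[0,0,0],"travel":[0.0035,0.0001,0],"hand":1},
  {"twist":[0,0,0],"travel":[0.0052,0.0002,0],"hand":1},
  {"twist":[0,0,0],"travel":[0.007,0.0004,0],"hand":1},
])

```text
time_s: 8.9
ee_pos: [0.5009, -0.0309, 0.1124]
eef_rot: [2.164, 2.277, 0.0]
force: [-1.5, -4.3, 0.5]
width: -0.0
gripper_force: 1.7
```

```bash
python3 -c "
from h import *
lev()"
```

```text
t 8.9 clamp xy [-0.0624 -0.0332] z 0.1124 F clamp [-0.41 -4.54] 0.53 yaw 1.6218 tilt -0.0
ball r 0.0697 a 0.796 Ftan 4.37 Frad -1.32
```

>>> send_rows([
  {"twist":[0,0,0],"travel":[0.001,0.0001,0],"hand":1},
  {"twist":[0,0,0],"travel":[0.002,0.0003,0],"hand":1},
  {"twist":[0,0,0],"travel":[0.003,0.0004,0],"hand":1},
  {"twist":[0,0,0],"travel":[0.004,0.0006,0],"hand":1},
])

```text
time_s: 9.3
ee_pos: [0.5009, -0.0275, 0.1124]
eef_rot: [2.163, 2.278, -0.002]
force: [-3.1, -5.3, 0.4]
width: 0.0003
gripper_force: 2.8
```

```bash
python3 -c "
from h import *
lev()"
```

```text
t 9.3 clamp xy [-0.0631 -0.03  ] z 0.1124 F clamp [-1.7  -5.94] 0.45 yaw 1.6224 tilt -0.0013
ball r 0.0699 a 0.843 Ftan 5.61 Frad -2.61
```

>>> send_rows([
  {"twist":[0,0,0],"travel":[0.001,0.0002,0],"hand":1},
  {"twist":[0,0,0],"travel":[0.002,0.0004,0],"hand":1},
  {"twist":[0,0,0],"travel":[0.003,0.0006,0],"hand":1},
  {"twist":[0,0,0],"travel":[0.003,0.0006,0],"hand":1},
])

```text
time_s: 9.7
ee_pos: [0.5009, -0.0255, 0.1124]
eef_rot: [2.162, 2.278, -0.005]
force: [-3.9, -8.1, -0.4]
width: 0.0
gripper_force: 3.8
```

```bash
python3 -c "
from h import *
lev()"
```

```text
t 9.7 clamp xy [-0.0636 -0.028 ] z 0.1124 F clamp [-1.78 -8.78] -0.44 yaw 1.623 tilt -0.0031
ball r 0.0701 a 0.873 Ftan 8.48 Frad -2.88
```

>>> send_rows([
  {"twist":[0,0,0],"travel":[0.001,0.0002,0],"hand":1},
  {"twist":[0,0,0],"travel":[0.002,0.0004,0],"hand":1},
  {"twist":[0,0,0],"travel":[0.003,0.0006,0],"hand":1},
  {"twist":[0,0,0],"travel":[0.004,0.0008,0],"hand":1},
  {"twist":[0,0,0],"travel":[0.005,0.001,0],"hand":1},
  {"twist":[0,0,0],"travel":[0.005,0.001,0],"hand":1},
])

```text
time_s: 10.3
ee_pos: [0.5011, -0.0223, 0.1124]
eef_rot: [2.159, 2.278, -0.011]
force: [-6.0, -13.9, 2.1]
width: -0.0003
gripper_force: 6.5
```

```bash
python3 -c "
from h import *
lev()"
```

```text
t 10.3 clamp xy [-0.0643 -0.0249] z 0.1124 F clamp [ -2.4 -14.9] 2.06 yaw 1.6243 tilt -0.0068
ball r 0.0705 a 0.917 Ftan 14.65 Frad -3.62
```

Ftan reads 14.65 N. I'll nudge in 0.6 mm and hold for over a second.

>>> send_rows([
  {"twist":[0,0,0],"travel":[0.0006,0.0001,0],"hand":1},
  {"twist":[0,0,0],"travel":[0.0006,0.0001,0],"hand":1},
  {"twist":[0,0,0],"travel":[0.0006,0.0001,0],"hand":1},
  {"twist":[0,0,0],"travel":[0.0006,0.0001,0],"hand":1},
  {"twist":[0,0,0],"travel":[0.0006,0.0001,0],"hand":1},
  {"twist":[0,0,0],"travel":[0.0006,0.0001,0],"hand":1},
  {"twist":[0,0,0],"travel":[0.0006,0.0001,0],"hand":1},
  {"twist":[0,0,0],"travel":[0.0006,0.0001,0],"hand":1},
  {"twist":[0,0,0],"travel":[0.0006,0.0001,0],"hand":1},
  {"twist":[0,0,0],"travel":[0.0006,0.0001,0],"hand":1},
  {"twist":[0,0,0],"travel":[0.0006,0.0001,0],"hand":1},
  {"twist":[0,0,0],"travel":[0.0006,0.0001,0],"hand":1},
  {"twist":[0,0,0],"travel":[0.0006,0.0001,0],"hand":1},
  {"twist":[0,0,0],"travel":[0.0006,0.0001,0],"hand":1},
])

```text
time_s: 11.7
ee_pos: [0.501, -0.0221, 0.1124]
eef_rot: [2.159, 2.278, -0.012]
force: [-5.8, -13.5, 2.3]
width: -0.0
gripper_force: 6.9
```

```bash
python3 -c "
from h import *
lev()"
```

```text
t 11.7 clamp xy [-0.0644 -0.0247] z 0.1124 F clamp [ -2.32 -14.56] 2.34 yaw 1.6243 tilt -0.0072
ball r 0.0705 a 0.921 Ftan 14.33 Frad -3.46
```

>>> send_rows([
  {"twist":[0,0,0],"travel":[-0.002,0,0],"hand":1},
  {"twist":[0,0,0],"travel":[-0.005,0,0],"hand":1},
  {"twist":[0,0,0],"travel":[-0.01,0,0],"hand":1},
  {"twist":[0,0,0],"travel":[-0.03,0,0],"hand":1},
  {"twist":[0,0,0],"travel":[-0.06,0,0],"hand":1},
  {"twist":[0,0,0.12],"travel":[-0.09,0.015,0],"hand":1},
  {"twist":[0,0,0.24],"travel":[-0.115,0.0328,0],"hand":1},
  {"twist":[0,0,0.3],"travel":[-0.115,0.0328,0.02],"hand":1},
  {"twist":[0,0,0.3],"travel":[-0.115,0.0328,0.05],"hand":1},
  {"twist":[0,0,0.3],"travel":[-0.115,0.0328,0.06],"hand":1},
  {"twist":[0,0,0.3],"travel":[-0.115,0.0328,0.06],"hand":1},
  {"twist":[0,0,0.3],"travel":[-0.115,0.0328,0.06],"hand":1},
])

```text
time_s: 12.9
ee_pos: [0.542, -0.1313, 0.053]
eef_rot: [2.479, 1.928, 0.002]
force: [1.1, 1.1, 0.5]
width: -0.0001
gripper_force: 0.0
```

Run:
```python
from h import *
st()
p,d=capture("wrist");cv2.imwrite("pics/w3.png",p[:,:,::-1])
```

```text
t 12.9 clamp xy [ 0.0023 -0.1205] z 0.053 F clamp [0.79 1.3 ] 0.46 yaw 1.3219 tilt 0.0004
```

View pics/w3.png

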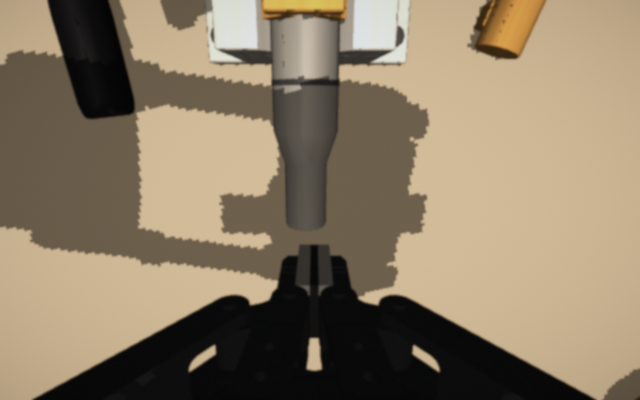

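The nose end is at (306,228) and the fingers at column 314, so I need to shift about 3 mm towards −y of the tool and then approach.

>>> send_rows([
  {"twist":[0,0,0],"travel":[0.004,-0.0028,0],"hand":1},
  {"twist":[0,0,0],"travel":[0.009,-0.0028,0],"hand":1},
  {"twist":[0,0,0],"travel":[0.012,-0.0028,0],"hand":1},
  {"twist":[0,0,0],"travel":[0.014,-0.0028,0],"hand":1},
  {"twist":[0,0,0],"travel":[0.015,-0.0028,0],"hand":1},
  {"twist":[0,0,0],"travel":[0.015,-0.0028,0],"hand":1},
])

```text
time_s: 13.55
ee_pos: [0.542, -0.1177, 0.0528]
eef_rot: [2.477, 1.929, -0.003]
force: [-2.2, -5.1, 3.0]
width: -0.0002
gripper_force: 2.6
```

```bash
python3 -c "
from h import *
st()"
```

```text
t 13.55 clamp xy [-0.0011 -0.1072] z 0.0528 F clamp [-0.87 -5.49] 2.99 yaw 1.3232 tilt -0.0029
```

>>> send_rows([
  {"twist":[0,0,0],"travel":[0.0004,0,0],"hand":1},
  {"twist":[0,0,0],"travel":[0.0008,0,0],"hand":1},
  {"twist":[0,0,0],"travel":[0.0008,0,0],"hand":1},
  {"twist":[0,0,0],"travel":[0.0008,0,0],"hand":1},
])

```text
time_s: 13.95
ee_pos: [0.542, -0.1177, 0.0528]
eef_rot: [2.476, 1.928, -0.004]
force: [-3.3, -5.6, 4.0]
width: 0.0001
gripper_force: 3.6
```

```bash
python3 -c "
from h import *
st()"
```

```text
t 13.95 clamp xy [-0.0011 -0.1073] z 0.0528 F clamp [-1.8  -6.23] 3.96 yaw 1.3232 tilt -0.0039
```

>>> send_rows([
  {"twist":[0,0,0],"travel":[0.0005,0,0],"hand":1},
  {"twist":[0,0,0],"travel":[0.001,0,0],"hand":1},
  {"twist":[0,0,0],"travel":[0.001,0,0],"hand":1},
  {"twist":[0,0,0],"travel":[0.001,0,0],"hand":1},
  {"twist":[0,0,0],"travel":[0.001,0,0],"hand":1},
  {"twist":[0,0,0],"travel":[0.001,0,0],"hand":1},
  {"twist":[0,0,0],"travel":[0.001,0,0],"hand":1},
  {"twist":[0,0,0],"travel":[0.001,0,0],"hand":1},
  {"twist":[0,0,0],"travel":[0.001,0,0],"hand":1},
  {"twist":[0,0,0],"travel":[0.001,0,0],"hand":1},
  {"twist":[0,0,0],"travel":[0.001,0,0],"hand":1},
  {"twist":[0,0,0],"travel":[0.001,0,0],"hand":1},
  {"twist":[0,0,0],"travel":[0.001,0,0],"hand":1},
])

```text
time_s: 15.25
ee_pos: [0.542, -0.1177, 0.0528]
eef_rot: [2.475, 1.928, -0.006]
force: [-4.4, -9.0, 2.1]
width: -0.0002
gripper_force: 5.0
```

```bash
python3 -c "
from h import *
st()"
```

```text
t 15.25 clamp xy [-0.0011 -0.1072] z 0.0528 F clamp [-2.01 -9.8 ] 2.13 yaw 1.3237 tilt -0.0057
```

The nose has not moved under 8–9 N. I'll back off, rise, and take one look before handing in.

>>> send_rows([
  {"twist":[0,0,0],"travel":[-0.003,0,0],"hand":1},
  {"twist":[0,0,0],"travel":[-0.015,0,0],"hand":1},
  {"twist":[0,0,0],"travel":[-0.04,0,0],"hand":1},
  {"twist":[0,0,0],"travel":[-0.05,0,-0.04],"hand":1},
  {"twist":[0,0,0],"travel":[-0.05,0,-0.09],"hand":1},
  {"twist":[0,0,0],"travel":[-0.04,0,-0.14],"hand":1},
  {"twist":[0,0,0],"travel":[-0.03,0,-0.17],"hand":1},
  {"twist":[0,0,0],"travel":[-0.02,0,-0.2],"hand":1},
  {"twist":[0,0,0],"travel":[-0.02,0,-0.2],"hand":1},
  {"twist":[0,0,0],"travel":[-0.02,0,-0.2],"hand":1},
])

```text
time_s: 16.25
ee_pos: [0.5376, -0.134, 0.2525]
eef_rot: [2.479, 1.928, 0.001]
force: [-0.6, -0.2, -0.6]
width: -0.0004
gripper_force: 0.0
```

Run:
```python
from h import *
st()
p,d=capture("wrist");cv2.imwrite("pics/w4.png",p[:,:,::-1])
```

```text
t 16.25 clamp xy [-0.0014 -0.1242] z 0.2525 F clamp [-0.53 -0.29] -0.65 yaw 1.3222 tilt -0.0001
```

View pics/w4.png

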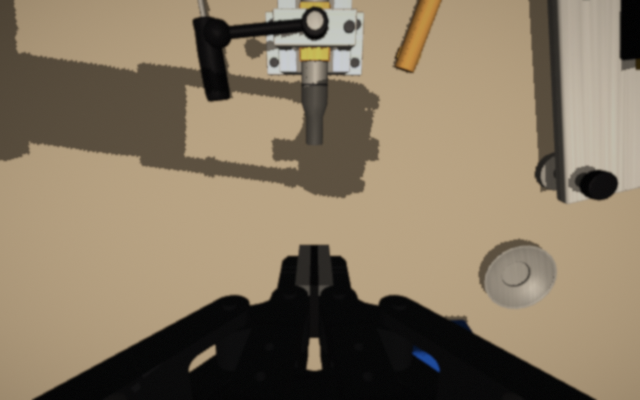

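The lever arm runs from the hub at (315,22) to the ball at (217,32), so it is still tight. The nose end is at (314,143), the neighbouring objects have not moved, and the robot is clear.

```bash
python3 -c "
from station import *
print(job_done())"
```

```text
the job is handed in; nothing more can be done
None
```

The job is handed in, with no verdict returned: the tube was pushed home against its stop, the lever held about 14.5 N for over a second, the nose took 8–10 N for about a second without moving, and the lever was left tight with the arm clear and nothing else seen to move.

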